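# Clear the pile beside the microscope

## Robot

A 6-joint arm with a two-finger parallel gripper is mounted at the origin on the work surface. World frame = base frame: x ahead of the robot, y to its left, z up, the work surface at z = 0. Lengths are in m, angles in rad, forces in N, time in s.
With the tool pointing down it reaches from about 0.275 to 0.85 m from the base axis. Payload 5.2 kg.
Tool frame: the origin (TCP) lies between the finger pads; the fingertips stand nose_length ahead of it and the grasp point (between the pads) lies 2 mm behind it (nose_length is the distance from the TCP to the fingertips, in m); z points along the fingers, y is the line along which they close (so a half turn about z gives the same grasp; the last joint's range is limited). The gripper opens to 85 mm and grips with 20 to 120 N. Pads are 22 mm wide; open, the fingers measure 114 mm over their backs; the gripper's body (76 mm by 85 mm) begins 54 mm behind the grasp point. The pads swing forward as they close: fully open they stand 13 mm farther back than shut.
Start: joints at [-1.47, 0.259, 1.535, -0, 1.348, -0.203], TCP at [0.165, -0.525, 0.219] pointing down, gripper open.
Joint ranges: [-3.14, 3.14], [-0.91, 2.08], [0.19, 2.58], [-1.22, 4.36], [0.22, 2.71], [-3.12, 3.12]. Speed limits (rad/s): [2.57, 2.57, 3.14, 3.14, 3.14, 3.14].

## Interface

Orientations are given as a unit quaternion [x, y, z, w].
In Python, from bench import get_state, grab_frame, camera_params, sign_off, nose_length gives the robot as it stands. The module is installed in compiled form; this text tells all that it offers.
- The arm moves only by the shell command python3 -m inch 'ROWS' [FORCE]. ROWS is a JSON object of lists of equal length, an entry for each row: "rot": the turn, a rotation vector about the world's x, y, z in degrees, a list of three; "linear": the shift along the world's x, y, z in m, a list of three; "gripper": the finger opening in m, from 0 to 0.0854. A call has 1 to 8 rows; each row is the pose to reach, as a shift and turn from the pose commanded when the call began; what a row does not reach only later rows make up. A row lasts 1/12 s, in which the tool goes at most 41.7 mm and 7.16 degrees, less where a joint would pass 70% of its speed; a pose out of reach is approached as far as the arm can. A call with a gripper value outside its range is refused whole. The fingers move at their own pace and stop on an object; FORCE is the grip in N (left out, the last holds). Time passes only in rows, so rows that repeat a pose let the fingers close. It gives the time, the measured TCP pose, the force, the opening and the grip force at its end, in the units of the state.
- get_state(): the state, without advancing time (a new reading comes with each control period).
- grab_frame(name): name is "scene" or "side" or "wrist"; returns (picture, depth): 420x560x3 uint8, red, green, blue; 420x560 float32, m along the optical axis (not along the pixel's ray), 0 where there is no reading.
- camera_params(name): a dict with "fx", "fy", "cx", "cy" (pixels), "origin" and "orientation" of the camera in the world. Camera axes: x right, y up, looking along -z (the intrinsics and any distortion apply to the point x, -y, -z); pixel columns grow to the right and rows downward; lengths in m; the calibration is good to about 2 mm. A picture is of the moment at which its call begins: read the wrist's pose just before it. camera_params takes no time and is no camera call; for the wrist camera it gives the pose at the moment of the call.
- sign_off(): hands the job in; it is judged then, once.
The state is a dict: "t": time; "qpos": joint angles; "joint_vel": joint speeds; "effort": joint torques, N m; "tool_pos": TCP position; "eef_rot": TCP orientation; "ft_force": force on the tool from outside, world axes, zero at the start; "wrist_torque": the same for the moment, N m; "gripper_width": opening from 0.0 (shut) to 1.0 (fully open); "finger_force": force on a finger pad.
Only numpy, scipy, OpenCV 4.12 (cv2) and the standard library are available. Lean on these libraries where they do the work, as an engineer would, in place of code of your own. Each camera call takes 0.05 s, during which the arm holds its last target. There are 200 camera calls.

## Task

Take apart the pile on the lab bench: stand the amber bottle in the round bottle holder, put the covered glass dish in the middle of the light base's round plate, and lay the slide box flat inside the low tray, lengthwise as the tray is. Nest the steel ware, largest to smallest: the beaker, emptied of the bottle, stands in the wide low cup, and the tall narrow tube cup, which stands alone on the bench, goes into the beaker. Everything stays upright, nothing is tipped over, and the wide cup ends standing on the bench.

Things in the scene. Friction and masses are not known exactly. Their poses are not given: they have to be found in the camera images.
- bottle_mid (a point): Amber glass bottle with a tall white cap, round, 26 mm diameter, 100 mm tall (cap: the top 30 mm, also 26 mm wide). At the start it stands in the steel beaker on top of the pile and sticks out 43 mm above its rim. Point: its centre, 50 mm above its base; z along it, upward.
- beaker_mid (a point): Stainless-steel beaker, open straight round vessel, 52 mm outer diameter, 60 mm tall, wall 2.5 mm (47 mm inside), floor 3 mm thick. At the start it stands on the covered glass dish, with the bottle in it. Point: on its axis, 30 mm above its underside; z up.
- dish_mid (a point): Covered round glass dish (closed, rigid, flat top and bottom), 60 mm diameter, 20 mm tall (the lowest 9 mm are 57 mm wide). At the start it lies on the slide box, under the beaker. Point: its centre, 10 mm above its underside; z up.
- box_mid (a point): Closed blue slide box, 100 mm long (x) by 62 mm wide (y) by 35 mm tall, the bottom of the pile, lying flat on the bench. The pile on it, dish, beaker and bottle, is roughly centred and 158 mm tall in all. Point: its centre, 17.5 mm above its underside; x along its length, z up.
- tube_mid (a point): Tall narrow stainless-steel tube cup, open at the top, flat-bottomed, 34 mm outer diameter, 96 mm tall, wall 2 mm, standing alone on the bench. Point: on its axis, 48 mm above its underside; z up.
- cup: Wide low stainless-steel cup, open round vessel, 70 mm outer diameter, 30 mm tall, wall 3 mm (64 mm inside), floor 3 mm thick, standing loose on the bench: the beaker's place. With the beaker in it the beaker's rim is 63 mm above the bench; with the tube cup in the beaker too, its rim is 102 mm above the bench. Origin: centre of its underside; z up.
- holder_floor (a point): Bottle holder, fixed to the bench: black round collar on a 72 mm foot, with a round well 40 mm wide and 22 mm deep, its mouth 30 mm above the bench: the bottle's place. Point: centre of the well's floor, 8 mm above the bench; z up.
- plate_mid (a point): Light base, fixed to the bench: white slab 130 x 130 mm, 26 mm tall, with a flat white round plate of 98 mm diameter in its middle, edged in black: the glass dish's place. Point: centre of the plate's upper face, 30 mm above the bench; z up.
- tray_floor (a point): Low aluminium tray, fixed to the bench, inside 124 mm (x) by 90 mm (y), with a rim 9 mm above the bench (6 mm above the tray's floor): the slide box's place. Point: centre of its floor's upper face, 3 mm above the bench; x along its longer side, z up.
Not all that is in view belongs to the job. Of the things shaped like the part that bears tray_floor, the aluminium one is meant.

How it is judged:
At the end, for the whole second after the job is handed in: Bottle in holder, beaker in wide cup, tube in beaker: axes within 12 mm, down within 5 mm; dish on plate within 15 mm of its middle; box on tray floor within 16 mm lengthwise, 18 mm across, 0.35 rad; cup on bench; five things upright within 0.12 rad, cup 0.1; all at rest (horizontal distance between bottle_mid and holder_floor below 0.012 m and z of bottle_mid in the frame of holder_floor between 0.045 and 0.055 m and horizontal distance between beaker_mid and cup below 0.012 m and z of beaker_mid in the frame of cup between 0.028 and 0.038 m and horizontal distance between tube_mid and beaker_mid below 0.012 m and z of tube_mid in the frame of beaker_mid between 0.016 and 0.026 m and horizontal distance between dish_mid and plate_mid below 0.015 m and z of dish_mid in the frame of plate_mid between 0.006 and 0.014 m and x of box_mid in the frame of tray_floor between -0.016 and 0.016 m and y of box_mid in the frame of tray_floor between -0.018 and 0.018 m and z of box_mid in the frame of tray_floor between 0.0135 and 0.0215 m and angle between the x axis of box_mid and the x axis of tray_floor, either way round below 0.35 rad and angle between each of bottle_mid, beaker_mid, tube_mid, dish_mid, box_mid's own z axis and vertical below 0.12 rad and angle between cup's own z axis and vertical below 0.1 rad and height (world z) of cup below 0.005 m and linear speed of each of bottle, beaker, tube, dish, box, cup below 0.02 m/s); the robot touches nothing.
It fails at once if one of the five things or the wide cup is tipped over (leans more than about 45 degrees) (angle between any of bottle_mid, beaker_mid, tube_mid, dish_mid, box_mid, cup's own z axis and vertical above 0.8 rad).
It also fails if it takes over 102 s, if anything falls off the work surface, if the arm or the gripper's body presses on something with over 40 N, if the wrist force passes 120 N, or if a joint passes its speed limit or range.

## Working session

There is one attempt and no reset: what is moved stays moved. The work goes in short steps, Python scripts to look and compute and a shell command to move; the robot and the scene stay as the last step left them, time stands still between calls to the robot, and variables do not carry over. Pictures are saved under pics/ and viewed, at most 14 in all, crops included, and the job is handed in when it is done.

```bash
mkdir -p pics
cat > h.py <<'E'
import numpy as np, cv2
from scipy.spatial.transform import Rotation as R
from bench import *
def cloud(name):
    p=camera_params(name); im,d=grab_frame(name)
    v,u=np.mgrid[0:420,0:560]
    c=np.stack([(u-p['cx'])/p['fx']*d,-(v-p['cy'])/p['fy']*d,-d],-1)
    w=c@R.from_quat(p['orientation']).as_matrix().T+np.array(p['origin'])
    w[d<=0]=np.nan
    return im,w
def save(n,im): cv2.imwrite('pics/'+n,im[...,::-1])
E
python3 - <<'E'
from h import *
print(get_state(),nose_length if not callable(nose_length) else nose_length())
for n in('scene','side'):
    im,w=cloud(n); np.save(n+'.npy',w); np.save(n+'_im.npy',im); save(n+'.png',im); print({k:v for k,v in camera_params(n).items()})
E
```

```text
{'t': 0.0, 'qpos': array([-1.46983232e+00,  2.59388137e-01,  1.53612841e+00,  1.98032816e-05,
        1.34797765e+00, -2.02808712e-01]), 'joint_vel': array([-4.31955708e-04, -6.94757634e-04,  1.47189885e-03,  5.14088055e-04,
        8.52486075e-05, -9.39445379e-04]), 'effort': array([-2.48162478e-04, -4.46028292e+01, -2.90571678e+01, -5.11009821e-04,
        1.18776754e-02, -8.62733373e-06]), 'tool_pos': array([ 0.16448409, -0.52423883,  0.21823223]), 'eef_rot': array([ 9.88487311e-01,  1.51300801e-01,  5.80369959e-05, -9.49050296e-04]), 'ft_force': array([0.49337291, 0.14689343, 0.05276137]), 'wrist_torque': array([-0.00672504, -0.00919001, -0.03273332]), 'finger_force': 0.0, 'gripper_width': 0.9962052968397522} 0.017
{'fx': 504.2646627694604, 'fy': 504.2646627694604, 'cx': 278.05819761769766, 'cy': 204.464738950328, 'origin': array([0.99950193, 0.05022968, 1.06726883]), 'orientation': array([0.17746496, 0.1852562 , 0.71799964, 0.64704161])}
{'fx': 465.2197420833372, 'fy': 465.2197420833372, 'cx': 276.5938929596398, 'cy': 214.42010252630882, 'origin': array([-0.00992111,  0.47591894,  0.73475225]), 'orientation': array([-0.1433058 ,  0.35182099,  0.85947808, -0.34202759])}
```

View pics/scene.png

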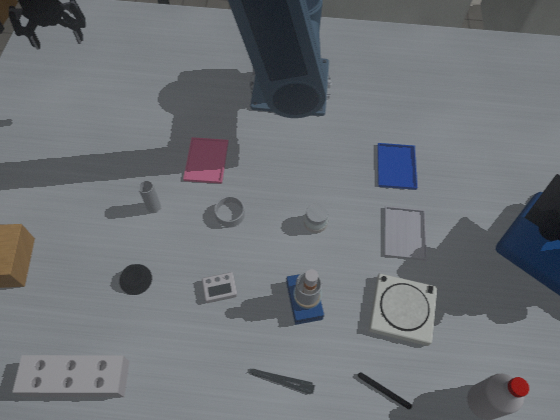

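View pics/side.png

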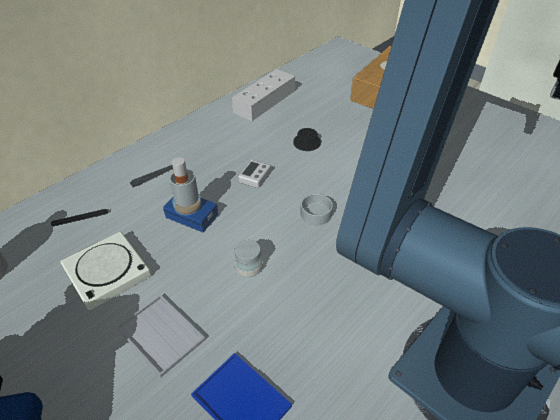

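The scene view shows three tray-shaped things: red (207,160), blue (397,166) and bare grey (404,233). The grey one fits "aluminium". The tube is at (150,197), the wide cup at (230,212), the black holder at (136,279), the light base at (405,305) and the pile at (305,295). The covered jar at (316,217) is not part of the job. I'll measure these and confirm with an enlarged crop.

Run:
```python
from h import *
im=np.load('scene_im.npy'); w=np.load('scene.npy'); ws=np.load('side.npy')
a=cv2.resize(im[130:270,360:460],None,fx=3,fy=3,interpolation=3)
b=cv2.resize(im[180:320,100:260],None,fx=3,fy=3,interpolation=3)
save('crop.png',np.hstack([a,b])[:, :790])
def sel(n,u0,u1,v0,v1,z0,z1,W=w):
    p=W[v0:v1,u0:u1].reshape(-1,3); p=p[(p[:,2]>z0)&(p[:,2]<z1)]
    if len(p)<5: print(n,len(p)); return
    c,r=cv2.minEnclosingCircle((p[:,:2]*1000).astype(np.float32))
    print(n,len(p),'circ',np.round(c,1),round(r,1),'rect',cv2.minAreaRect((p[:,:2]*1000).astype(np.float32)),'z',np.round(np.percentile(p[:,2],[5,50,95])*1000,1))
print('bench z',np.nanmedian(w[330:350,150:240,2]),np.nanmedian(ws[100:110,150:220,2]))
sel('tube top',130,170,170,215,.088,.105)
sel('cup rim',205,255,190,235,.022,.036)
sel('holder',110,160,255,300,.022,.036); sel('holder floor',110,160,255,300,.004,.014)
sel('slab',360,450,265,350,.018,.028); sel('plate',380,430,280,330,.0285,.036)
sel('tray rim',375,435,195,270,.005,.015)
sel('cap',285,335,255,330,.148,.17); sel('beaker rim',285,335,255,330,.108,.122)
sel('dish',285,335,255,330,.048,.06); sel('box',280,335,260,330,.028,.042)
for n,b,z in (('cup',(295,340,185,230),(.022,.036)),('cap',(165,195,150,175),(.148,.17)),('holder',(285,330,120,160),(.022,.036)),('beaker',(165,205,165,215),(.108,.122)),('dish',(160,215,185,220),(.048,.06)),('box',(150,230,190,235),(.028,.042)),('tray',(115,220,285,380),(.005,.015)),('plate',(70,140,240,285),(.0285,.036))): sel('S '+n,*b,*z,W=ws)
```

```text
bench z -0.0014520708393346293 -0.3660364112608917
tube top 73 circ [ 430.5 -293.1] 18.1 rect ((430.43682861328125, -291.7543640136719), (34.88594055175781, 31.43869972229004), 14.241540908813477) z [88.8 93.  97.1]
cup rim 163 circ [ 430.9 -105.4] 36.5 rect ((431.7684631347656, -105.69898986816406), (70.16452026367188, 69.08316040039062), 34.89781951904297) z [22.7 27.2 31. ]
holder 208 circ [ 617.8 -290.2] 26.7 rect ((618.7445068359375, -290.462890625), (51.569705963134766, 50.76554870605469), 75.41912841796875) z [22.9 27.4 30.7]
holder floor 401 circ [ 600.9 -299.7] 59.4 rect ((613.059814453125, -293.83056640625), (83.26525115966797, 109.55518341064453), 15.03409194946289) z [ 4.2  6.1 11. ]
slab 2344 circ [627.5 300.7] 89.6 rect ((627.3739013671875, 300.72918701171875), (131.19552612304688, 131.25497436523438), 82.2821044921875) z [21.4 25.3 27.7]
plate 967 circ [627.5 301. ] 73.7 rect ((626.9879150390625, 300.4197692871094), (102.68721771240234, 114.27558135986328), 87.05093383789062) z [28.7 29.9 32.6]
tray rim 411 circ [451.3 306.4] 94.1 rect ((444.88629150390625, 312.7466430
[... 1322 characters left out ...]
03830337524414), 59.806331634521484) z [108.3 113.1 119.7]
S dish 201 circ [627.2  91.9] 30.6 rect ((620.6077880859375, 96.99296569824219), (59.829288482666016, 42.529205322265625), 48.164669036865234) z [49.1 54.3 58.9]
S box 530 circ [626.   86.3] 57.4 rect ((625.3950805664062, 86.00869750976562), (102.2542495727539, 64.14260864257812), 16.76555061340332) z [29.2 34.1 37.9]
S tray 697 circ [437.8 302.7] 129.9 rect ((437.3799133300781, 309.68475341796875), (96.90103149414062, 258.8289794921875), 89.5743637084961) z [ 5.3  7.9 11. ]
S plate 1249 circ [620.8 290.2] 63.4 rect ((618.4371337890625, 298.0284423828125), (114.3594970703125, 101.50772094726562), 6.939472675323486) z [28.6 29.7 31.6]
```

View pics/crop.png

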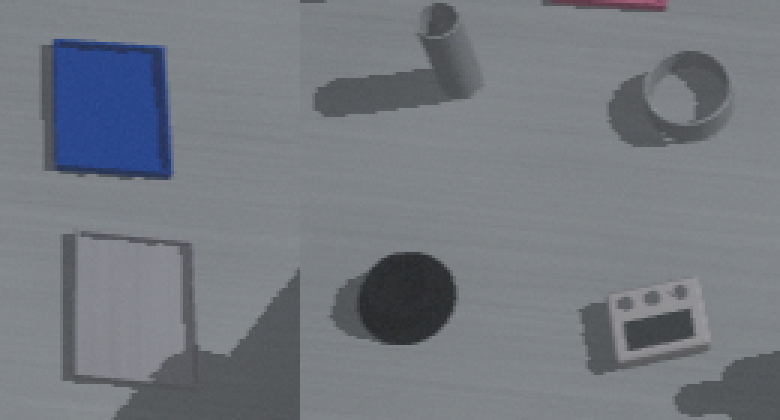

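The crop shows the aluminium tray (inner floor roughly (385–424, 208–258) in full-frame pixels), clearly different from the blue one. The black holder and open cup are also as described. Going over the pile now (tool yaw ≈17.4° already matches the box, 16.8°).

```bash
python3 -m inch '{"linear":[[0.024,0.032,0],[0.048,0.064,0],[0.072,0.096,0],[0.096,0.128,0],[0.12,0.16,0],[0.145,0.193,0],[0.169,0.225,0],[0.193,0.257,0]],"rot":[[0,0,0],[0,0,0],[0,0,0],[0,0,0],[0,0,0],[0,0,0],[0,0,0],[0,0,0]],"gripper":[0.085,0.085,0.085,0.085,0.085,0.085,0.085,0.085]}' 40
python3 -m inch '{"linear":[[0.024,0.032,0],[0.048,0.064,0],[0.072,0.096,0],[0.096,0.128,0],[0.12,0.16,0],[0.145,0.193,0],[0.169,0.225,0],[0.193,0.257,0]],"rot":[[0,0,0],[0,0,0],[0,0,0],[0,0,0],[0,0,0],[0,0,0],[0,0,0],[0,0,0]],"gripper":[0.085,0.085,0.085,0.085,0.085,0.085,0.085,0.085]}'
python3 -m inch '{"linear":[[0.024,0.032,0],[0.048,0.064,0],[0.078,0.103,0],[0.078,0.103,0],[0.078,0.103,0]],"rot":[[0,0,0],[0,0,0],[0,0,0],[0,0,0],[0,0,0]],"gripper":[0.085,0.085,0.085,0.07,0.07]}'
python3 - <<'E'
from h import *
print(get_state()['tool_pos'],get_state()['gripper_width'])
p=camera_params('scene'); Rm=R.from_quat(p['orientation']).as_matrix()
def ray(u,v,z):
    d=Rm@np.array([(u-p['cx'])/p['fx'],-(v-p['cy'])/p['fy'],-1]); o=np.array(p['origin']); return (o+d*(z-o[2])/d[2])[:2]
c=np.array([ray(*q,.009) for q in((385.5,207.5),(424,211),(425.5,258.5),(384.5,256.5))]); print(c.round(3),c.mean(0))
# finger tips vs. TCP, from the side & scene depth
im,w=cloud('side'); save('s2.png',im)
t=get_state()['tool_pos']
m=(np.hypot(w[...,0]-t[0],w[...,1]-t[1])<.075)&(w[...,2]>.165)&(w[...,2]<.3)
print('lowest gripper z rel TCP',np.percentile(w[m][:,2]-t[2],[0,1,3,10]))
ws=np.load('scene.npy'); im0=np.load('scene_im.npy')
q=ws[190:275,370:440].reshape(-1,3); z=q[:,2]; print(np.histogram(z[(z>-.01)&(z<.02)],bins=15))
E
```

```text
t: 0.77
tool_pos: [0.3581, -0.2659, 0.2189]
eef_rot: [0.989, 0.151, -0.0, -0.0]
ft_force: [0.4, -1.5, -0.7]
gripper_width: 0.997
finger_force: 0.0
t: 1.43
tool_pos: [0.5512, -0.0087, 0.2188]
eef_rot: [0.988, 0.151, -0.0, -0.0]
ft_force: [0.9, -1.1, 0.1]
gripper_width: 0.996
finger_force: 0.0
t: 1.85
tool_pos: [0.6292, 0.0948, 0.2177]
eef_rot: [0.988, 0.153, -0.001, -0.0]
ft_force: [-0.4, -0.7, 0.2]
gripper_width: 0.823
finger_force: 0.0
[0.62916507 0.09482214 0.21765454] 0.8234157577447164
[[0.377 0.265]
 [0.377 0.358]
 [0.502 0.356]
 [0.507 0.262]] [0.44064769 0.31002292]
lowest gripper z rel TCP [0.0181792  0.02036677 0.02324889 0.02921701]
(array([  23,  114,  393,  772, 1143, 1162,  938,  625,  345,  149,  115,
         79,   38,   21,    9]), array([-0.00749673, -0.00610818, -0.00471963, -0.00333107, -0.00194252,
       -0.00055396,  0.00083459,  0.00222315,  0.0036117 ,  0.00500026,
        0.00638881,  0.00777736,  0.00916592,  0.01055447,  0.01194303,
        0.01333158]))
```

View pics/s2.png

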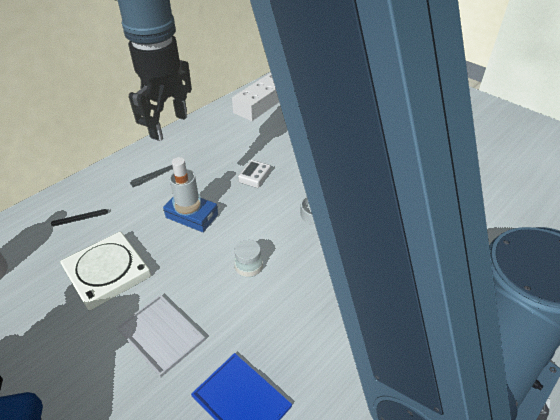

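The side view shows the gripper above the pile, its near fingertip at (157,137), and the cap right below at (179,160). I'll check the tip height and the alignment before descending.

Run:
```python
from h import *
im,w=cloud('side'); s=get_state(); t=s['tool_pos']
for b in((148,166,110,142),(174,190,90,122)):
    q=w[b[2]:b[3],b[0]:b[1]].reshape(-1,3); q=q[np.hypot(*(q[:,:2]-t[:2]).T)<.09]; q=q[q[:,2]>.1]
    print(len(q),(q[np.argsort(q[:,2])[:6]]-t).round(3))
print(t,s['gripper_width'])
```

```text
373 [[-0.005  0.042  0.018]
 [-0.014  0.039  0.019]
 [-0.016  0.038  0.02 ]
 [-0.009  0.04   0.02 ]
 [-0.017  0.038  0.02 ]
 [-0.009  0.042  0.02 ]]
361 [[ 0.012 -0.032  0.019]
 [ 0.018 -0.031  0.019]
 [ 0.022 -0.031  0.02 ]
 [ 0.016 -0.031  0.02 ]
 [ 0.004 -0.041  0.02 ]
 [ 0.013 -0.033  0.02 ]]
[0.62778543 0.09191166 0.21821733] 0.8203297091745668
```

```bash
python3 -m inch '{"linear":[[0,-0.002,-0.03],[0,-0.002,-0.06],[0,-0.002,-0.068],[0,-0.002,-0.068]],"rot":[[0,0,0],[0,0,0],[0,0,0],[0,0,0]],"gripper":[0.07,0.07,0.07,0.07]}'
```

```text
t: 2.28
tool_pos: [0.6258, 0.0886, 0.1485]
eef_rot: [0.989, 0.15, -0.003, -0.0]
ft_force: [0.2, 0.7, -0.1]
gripper_width: 0.819
finger_force: 0.0
```

Run:
```python
from h import *
im,w=cloud('side'); im2,w2=cloud('wrist'); s=get_state(); t=s['tool_pos']; print(t,s['joint_vel'].round(3))
save('w3.png',np.vstack([cv2.resize(im[80:230,90:260],None,fx=2.3,fy=2.3),cv2.resize(im2,(391,255))]))
q=w2[(w2[...,2]>.15)&(w2[...,2]<.165)&(np.hypot(w2[...,0]-.629,w2[...,1]-.092)<.022)]
print(len(q), cv2.minEnclosingCircle((q[:,:2]*1000).astype(np.float32)) if len(q) else '')
p=camera_params('side'); Rm=R.from_quat(p['orientation']).as_matrix()
d=Rm@np.array([(157-p['cx'])/p['fx'],-(137-p['cy'])/p['fy'],-1]);o=np.array(p['origin'])
P=np.array([.629-.011,.092+.038]);k=((P-o[:2])@d[:2])/(d[:2]@d[:2]);print('earlier tip z rel TCP',(o+k*d)[2]-.218,(o+k*d))
```

```text
[0.62866967 0.08909886 0.15227699] [ 0.008 -0.016 -0.033  0.003 -0.003  0.001]
2036 ((630.66748046875, 91.86975860595703), 13.099186897277832)
earlier tip z rel TCP 0.0233216643512493 [0.61787776 0.12977829 0.24132166]
```

View pics/w3.png

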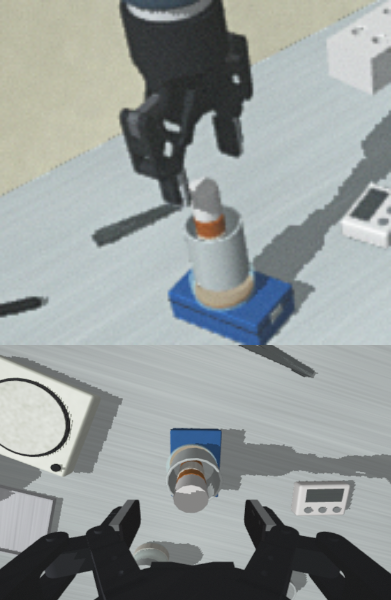

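The wrist view (lower half) shows both fingers symmetric about the cap and above it. The fingertips look about level with the cap top, higher than nose_length suggests, so I'll measure the tip offset directly.

Run:
```python
from h import *
s=get_state(); t=s['tool_pos']; T=R.from_quat(s['eef_rot'])
print(t,R.from_quat(camera_params('wrist')['orientation']).inv().as_matrix().round(2).tolist(),T.inv().apply(camera_params('wrist')['origin']-t).round(3))
for n in('wrist','scene','side'):
    im,w=cloud(n); q=T.inv().apply((w-t).reshape(-1,3)); k=(abs(q[:,0])<.02)&(abs(q[:,1])>.025)&(abs(q[:,1])<.06)&(q[:,2]<.03)&(q[:,2]>-.1)
    q=q[k]; print(n,len(q),end=' ')
    for sg in(1,-1):
        a=q[q[:,1]*sg>0]; 
        if len(a)>5: print(sg,len(a),'z max tool',np.percentile(a[:,2],[80,97,100]).round(3),'y',np.percentile(a[:,1],[3,97]).round(3),'x',np.percentile(a[:,0],[3,97]).round(3),end=' ')
    print()
```

```text
[0.62866967 0.08909886 0.15227699] [[0.3, -0.95, 0.0], [0.92, 0.28, -0.28], [0.27, 0.08, 0.96]] [ 0.072 -0.001 -0.154]
wrist 27831 1 14183 z max tool [-0.064 -0.03  -0.019] y [0.027 0.059] x [-0.009  0.017] -1 13648 z max tool [-0.063 -0.03  -0.019] y [-0.059 -0.027] x [-0.009  0.018] 
scene 482 1 261 z max tool [-0.061 -0.029 -0.021] y [0.027 0.058] x [-0.008  0.017] -1 221 z max tool [-0.048 -0.026 -0.02 ] y [-0.059 -0.028] x [-0.006  0.017] 
side 807 1 394 z max tool [-0.039 -0.024 -0.02 ] y [0.027 0.059] x [-0.016  0.01 ] -1 413 z max tool [-0.042 -0.027 -0.021] y [-0.058 -0.026] x [-0.016  0.01 ]
```

All three cameras agree that the real fingertips sit 19 mm *behind* the reported TCP at 70 mm opening (not 17 mm ahead), so I'll go by the cameras.

```bash
python3 -m inch '{"linear":[[0.001,0.002,-0.016],[0.001,0.002,-0.031],[0.001,0.002,-0.031],[0.001,0.002,-0.031],[0.001,0.002,-0.031],[0.001,0.002,-0.031],[0.001,0.002,-0.031],[0.001,0.002,-0.031]],"rot":[[0,0,0],[0,0,0],[0,0,0],[0,0,0],[0,0,0],[0,0,0],[0,0,0],[0,0,0]],"gripper":[0.07,0.07,0.05,0.035,0.02,0.01,0.01,0.01]}' 30
cat >> h.py <<'E'
def tips(names=('wrist','scene','side'),lo=.008,hi=.045,zlo=-.1,zhi=.03):
    s=get_state(); t=s['tool_pos']; T=R.from_quat(s['eef_rot']); W=s['gripper_width']*.0854/2
    for n in names:
        im,w=cloud(n); q=T.inv().apply((w-t).reshape(-1,3)); k=(abs(q[:,0])<.011)&(abs(q[:,1])>W+.003)&(abs(q[:,1])<W+.014)&(q[:,2]<zhi)&(q[:,2]>zlo)
        a=q[k]; print(n,'w',2*W,'t',t.round(4),[(len(b),np.percentile(b[:,2],[50,90,97,99.5]).round(3)) for b in(a[a[:,1]>0],a[a[:,1]<0]) if len(b)])
E
python3 - <<'E'
from h import *
tips(zhi=.006)
E
```

```text
t: 3.2
tool_pos: [0.6306, 0.0921, 0.1218]
eef_rot: [0.988, 0.151, 0.001, 0.0]
ft_force: [0.6, -0.2, 5.8]
gripper_width: 0.289
finger_force: 29.9
wrist w 0.024667526371882093 t [0.6306 0.0921 0.1218] [(519, array([-0.037, -0.024, -0.02 , -0.017])), (484, array([-0.037, -0.023, -0.02 , -0.015]))]
scene w 0.024667526371882093 t [0.6306 0.0921 0.1218] [(73, array([-0.059, -0.021,  0.003,  0.005])), (32, array([-0.034, -0.019, -0.015,  0.002]))]
side w 0.024667526371882093 t [0.6306 0.0921 0.1218] [(55, array([-0.057, -0.023, -0.018, -0.016])), (216, array([-0.057, -0.022, -0.017, -0.01 ]))]
```

```bash
python3 -m inch '{"linear":[[0,0,0.012],[0,0,0.03],[0,0,0.05],[0,0,0.07],[0,0,0.085],[0,0,0.085]],"rot":[[0,0,0],[0,0,0],[0,0,0],[0,0,0],[0,0,0],[0,0,0]],"gripper":[0.01,0.01,0.01,0.01,0.01,0.01]}' 40
python3 - <<'E'
from h import *
im,w=cloud('side'); im2,w2=cloud('scene'); t=get_state()['tool_pos']; print(t,get_state()['finger_force'])
for n,W in(('side',w),('scene',w2)):
    for z0,z1 in((.108,.122),(.142,.2)):
        q=W[(W[...,2]>z0)&(W[...,2]<z1)&(np.hypot(W[...,0]-.63,W[...,1]-.092)<.04)]
        if len(q)>5: print(n,z0,len(q),np.round(cv2.minEnclosingCircle((q[:,:2]*1000).astype(np.float32))[0],1), q[:,2].min().round(3))
save('s4.png',cv2.resize(im[60:240,80:280],None,fx=2.5,fy=2.5))
E
```

```text
t: 3.85
tool_pos: [0.6314, 0.0923, 0.2096]
eef_rot: [0.988, 0.151, 0.003, 0.001]
ft_force: [0.2, 1.0, 0.2]
gripper_width: 0.291
finger_force: 39.3
[0.62959196 0.09226996 0.20555063] 39.2592716217041
side 0.108 165 [630.6  88.5] 0.108
side 0.142 306 [628.5  92.8] 0.144
scene 0.108 107 [630.3  89.4] 0.108
scene 0.142 151 [631.   92.7] 0.143
```

View pics/s4.png

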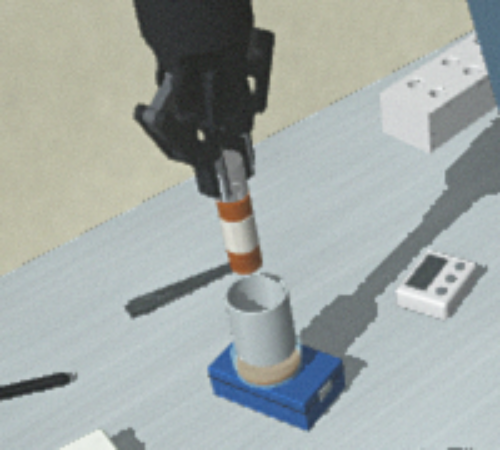

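The bottle is held upright and clear of the beaker (side crop: bottle at (240,235), empty beaker at (258,320)). Carry it to the holder.

```bash
python3 -m inch '{"linear":[[0,-0.01,0],[0,-0.03,0],[-0.001,-0.058,0],[-0.002,-0.088,0],[-0.003,-0.118,0],[-0.004,-0.148,0],[-0.005,-0.178,0],[-0.006,-0.208,0]],"rot":[[0,0,0],[0,0,0],[0,0,0],[0,0,0],[0,0,0],[0,0,0],[0,0,0],[0,0,0]],"gripper":[0.01,0.01,0.01,0.01,0.01,0.01,0.01,0.01]}' 40
python3 -m inch '{"linear":[[-0.001,-0.03,0],[-0.002,-0.06,0],[-0.003,-0.09,0],[-0.004,-0.12,0],[-0.005,-0.145,0],[-0.0065,-0.165,0],[-0.0065,-0.176,-0.01],[-0.0065,-0.176,-0.03]],"rot":[[0,0,0],[0,0,0],[0,0,0],[0,0,0],[0,0,0],[0,0,0],[0,0,0],[0,0,0]],"gripper":[0.01,0.01,0.01,0.01,0.01,0.01,0.01,0.01]}'
python3 -m inch '{"linear":[[0,0,-0.02],[0,0,-0.04],[0,0,-0.06],[0,0,-0.065],[0,0,-0.065]],"rot":[[0,0,0],[0,0,0],[0,0,0],[0,0,0],[0,0,0]],"gripper":[0.01,0.01,0.01,0.01,0.01]}'
python3 - <<'E'
from h import *
im,w=cloud('side'); im2,w2=cloud('wrist'); t=get_state()['tool_pos']; print(t)
def c(W,z0,z1):
    q=W[(W[...,2]>z0)&(W[...,2]<z1)&(np.hypot(W[...,0]-.617,W[...,1]+.291)<.034)]
    if len(q)>5: print(z0,len(q),cv2.minEnclosingCircle((q[:,:2]*1000).astype(np.float32)))
for W in(w,w2): c(W,.024,.034); c(W,.052,.09)
E
```

```text
t: 4.62
tool_pos: [0.6222, -0.1177, 0.2032]
eef_rot: [0.988, 0.151, -0.002, -0.001]
ft_force: [1.3, 0.5, -0.0]
gripper_width: 0.289
finger_force: 39.3
t: 5.28
tool_pos: [0.6171, -0.2959, 0.1753]
eef_rot: [0.989, 0.15, 0.001, 0.002]
ft_force: [0.7, -0.1, -0.6]
gripper_width: 0.288
finger_force: 39.3
t: 5.7
tool_pos: [0.615, -0.2903, 0.1064]
eef_rot: [0.988, 0.151, -0.003, -0.002]
ft_force: [0.7, 0.9, -0.9]
gripper_width: 0.284
finger_force: 39.3
[ 0.61708931 -0.29167932  0.11004386]
0.024 66 ((622.8169555664062, -290.62139892578125), 28.75801658630371)
0.052 72 ((612.0902709960938, -280.375244140625), 8.91085433959961)
0.024 1145 ((619.5830078125, -292.1985778808594), 25.874847412109375)
0.052 638 ((618.0875244140625, -290.0882568359375), 12.947290420532227)
```

```bash
python3 -m inch '{"linear":[[0,-0.001,-0.012],[0,-0.001,-0.022],[0,-0.001,-0.03],[0,-0.001,-0.034],[0,-0.001,-0.037],[0,-0.001,-0.039],[0,-0.001,-0.039],[0,-0.001,-0.039]],"rot":[[0,0,0],[0,0,0],[0,0,0],[0,0,0],[0,0,0],[0,0,0],[0,0,0],[0,0,0]],"gripper":[0.01,0.01,0.01,0.01,0.01,0.01,0.01,0.01]}'
```

```text
t: 6.47
tool_pos: [0.6173, -0.2928, 0.0718]
eef_rot: [0.988, 0.151, 0.0, 0.0]
ft_force: [-1.1, 0.9, 3.9]
gripper_width: 0.287
finger_force: 39.6
```

```bash
python3 -m inch '{"linear":[[0,0,0],[0,0,0],[0,0,0],[0,0,0],[0,0,0.02],[0,0,0.05],[0,0,0.08],[0,0,0.1]],"rot":[[0,0,0],[0,0,0],[0,0,0],[0,0,0],[0,0,0],[0,0,0],[0,0,0],[0,0,0]],"gripper":[0.03,0.045,0.06,0.07,0.07,0.07,0.07,0.07]}'
python3 - <<'E'
from h import *
im2,w2=cloud('wrist'); im3,w3=cloud('scene'); t=get_state()['tool_pos']; print(t)
def c(W,z0,z1,x,y,r=.034):
    q=W[(W[...,2]>z0)&(W[...,2]<z1)&(np.hypot(W[...,0]-x,W[...,1]-y)<r)]
    if len(q)>5: print(z0,len(q),cv2.minEnclosingCircle((q[:,:2]*1000).astype(np.float32)),np.percentile(q[:,2],[50,97]))
for W in(w2,w3): c(W,.098,.115,.617,-.291); c(W,.024,.034,.617,-.291)
c(w3,.106,.122,.63,.09,.05); c(w3,.022,.036,.431,-.106,.05)
E
```

```text
t: 7.13
tool_pos: [0.6178, -0.2934, 0.174]
eef_rot: [0.988, 0.151, 0.001, 0.001]
ft_force: [0.6, -1.2, -0.3]
gripper_width: 0.816
finger_force: 0.0
[ 0.6193315  -0.29434715  0.17632237]
0.098 1005 ((617.4342041015625, -293.0004577636719), 13.039237022399902) [0.10741008 0.1086374 ]
0.024 752 ((619.6533813476562, -292.2261657714844), 25.899686813354492) [0.02912684 0.03095585]
0.098 133 ((616.1032104492188, -291.57916259765625), 13.711843490600586) [0.1057562  0.10992315]
0.024 164 ((618.2049560546875, -290.1672668457031), 26.216365814208984) [0.02806025 0.03301745]
0.106 148 ((629.8681030273438, 89.76004791259766), 26.153425216674805) [0.11271359 0.11592372]
0.022 166 ((429.9425048828125, -104.16682434082031), 37.66783905029297) [0.02718619 0.03085691]
```

```bash
python3 -m inch '{"linear":[[0,0.03,0],[0.001,0.065,0],[0.002,0.1,0],[0.003,0.135,0],[0.004,0.17,0],[0.005,0.205,0],[0.006,0.235,0],[0.007,0.265,0]],"rot":[[0,0,0],[0,0,0],[0,0,0],[0,0,0],[0,0,0],[0,0,0],[0,0,0],[0,0,0]],"gripper":[0.072,0.072,0.072,0.072,0.072,0.072,0.072,0.072]}'
python3 -m inch '{"linear":[[0.002,0.03,0],[0.004,0.06,0],[0.005,0.09,0],[0.0055,0.11,0],[0.0055,0.1165,0],[0.0055,0.1165,-0.01],[0.0055,0.1165,-0.02],[0.0055,0.1165,-0.02]],"rot":[[0,0,0],[0,0,0],[0,0,0],[0,0,0],[0,0,0],[0,0,0],[0,0,0],[0,0,0]],"gripper":[0.072,0.072,0.072,0.072,0.072,0.072,0.072,0.072]}'
python3 - <<'E'
from h import *
im2,w2=cloud('wrist'); s=get_state();print(s['tool_pos'])
def c(W,z0,z1,x,y,r=.034):
    q=W[(W[...,2]>z0)&(W[...,2]<z1)&(np.hypot(W[...,0]-x,W[...,1]-y)<r)]
    if len(q)>5: print(z0,len(q),cv2.minEnclosingCircle((q[:,:2]*1000).astype(np.float32)),np.percentile(q[:,2],[50,97]))
c(w2,.106,.122,.63,.09)
E
```

```text
t: 7.9
tool_pos: [0.6233, -0.0259, 0.1699]
eef_rot: [0.988, 0.152, -0.001, -0.0]
ft_force: [0.4, -0.1, -0.7]
gripper_width: 0.845
finger_force: 0.0
t: 8.57
tool_pos: [0.6277, 0.0873, 0.1475]
eef_rot: [0.989, 0.151, -0.003, -0.0]
ft_force: [-1.1, -1.0, -1.5]
gripper_width: 0.845
finger_force: 0.0
[0.62815771 0.08711077 0.14854445]
0.106 1554 ((631.0049438476562, 89.02996826171875), 26.03422737121582) [0.1137701  0.11537514]
```

```bash
python3 -m inch '{"linear":[[0.001,0.001,-0.03],[0.001,0.001,-0.055],[0.001,0.001,-0.07],[0.001,0.001,-0.077],[0.001,0.001,-0.077],[0.001,0.001,-0.077],[0.001,0.001,-0.077],[0.001,0.001,-0.077]],"rot":[[0,0,0],[0,0,0],[0,0,0],[0,0,0],[0,0,0],[0,0,0],[0,0,0],[0,0,0]],"gripper":[0.072,0.072,0.072,0.072,0.06,0.05,0.04,0.04]}' 30
python3 - <<'E'
from h import *
print(get_state()['finger_force']);tips()
E
```

```text
t: 9.28
tool_pos: [0.6315, 0.0894, 0.0755]
eef_rot: [0.989, 0.151, 0.001, 0.0]
ft_force: [0.7, -0.6, -1.1]
gripper_width: 0.606
finger_force: 31.5
31.479226257652044
wrist w 0.05172086105599995 t [0.6315 0.0894 0.0755] [(769, array([-0.063, -0.029, -0.024, -0.022])), (624, array([-0.038,  0.021,  0.022,  0.022]))]
scene w 0.05172086105599995 t [0.6315 0.0894 0.0755] [(82, array([-0.066, -0.03 , -0.025, -0.022])), (36, array([-0.034,  0.023,  0.024,  0.024]))]
side w 0.05172086105599995 t [0.6315 0.0894 0.0755] [(29, array([-0.053, -0.031, -0.029, -0.027])), (177, array([-0.041,  0.022,  0.027,  0.029]))]
```

```bash
python3 -m inch '{"linear":[[0,0,0.01],[0,0,0.025],[0,0,0.04],[-0.01,-0.01,0.04],[-0.03,-0.03,0.04],[-0.052,-0.051,0.04],[-0.074,-0.072,0.04],[-0.096,-0.094,0.04]],"rot":[[0,0,0],[0,0,0],[0,0,0],[0,0,0],[0,0,0],[0,0,0],[0,0,0],[0,0,0]],"gripper":[0.04,0.04,0.04,0.04,0.04,0.04,0.04,0.04]}' 40
python3 -m inch '{"linear":[[-0.022,-0.021,0],[-0.044,-0.043,0],[-0.066,-0.064,0],[-0.086,-0.084,0],[-0.098,-0.096,0],[-0.104,-0.1015,0],[-0.104,-0.1015,-0.015],[-0.104,-0.1015,-0.025]],"rot":[[0,0,0],[0,0,0],[0,0,0],[0,0,0],[0,0,0],[0,0,0],[0,0,0],[0,0,0]],"gripper":[0.04,0.04,0.04,0.04,0.04,0.04,0.04,0.04]}'
python3 - <<'E'
from h import *
im2,w2=cloud('wrist'); im3,w3=cloud('scene');im,w=cloud('side'); s=get_state();print(s['tool_pos'])
def c(W,z0,z1,x,y,r=.04):
    q=W[(W[...,2]>z0)&(W[...,2]<z1)&(np.hypot(W[...,0]-x,W[...,1]-y)<r)]
    if len(q)>5: print(z0,len(q),cv2.minEnclosingCircle((q[:,:2]*1000).astype(np.float32)),cv2.minAreaRect((q[:,:2]*1000).astype(np.float32)))
for W in (w2,w3,w): c(W,.022,.036,.431,-.106); c(W,.115,.135,.431,-.106,.03)
E
```

```text
t: 10.1
tool_pos: [0.5338, -0.0048, 0.1151]
eef_rot: [0.988, 0.152, 0.001, 0.0]
ft_force: [0.8, -0.2, -1.6]
gripper_width: 0.603
finger_force: 42.3
t: 10.77
tool_pos: [0.4313, -0.1065, 0.0899]
eef_rot: [0.989, 0.151, 0.001, 0.001]
ft_force: [-0.5, -0.2, -1.4]
gripper_width: 0.6
finger_force: 42.3
[ 0.43064437 -0.10542182  0.08922008]
0.022 912 ((432.42510986328125, -107.45843505859375), 34.925994873046875) ((443.6650695800781, -104.84867858886719), (45.91116714477539, 69.72509765625), 12.843750953674316)
0.115 6770 ((432.8419494628906, -105.39068603515625), 29.299678802490234) ((431.7340393066406, -106.4996337890625), (51.840213775634766, 55.58681106567383), 21.018234252929688)
0.022 114 ((432.18829345703125, -106.4408950805664), 35.33583068847656) ((438.86456298828125, -105.10333251953125), (55.33494567871094, 68.75656127929688), 7.710044860839844)
0.115 159 ((432.9349365234375, -105.3798828125), 29.36298942565918) ((430.33184814453125, -101.91017150878906), (51.15579605102539, 52.207218170166016), 79.0553970336914)
0.022 136 ((430.9101867675781, -106.089111328125), 35.538848876953125) ((431.869873046875, -101.04645538330078), (57.260475158691406, 61.78562545776367), 39.36429214477539)
0.115 100 ((427.9636535644531, -107.3677749633789), 27.964052200317383) ((425.6985168457031, -109.22874450683594), (39.38349533081055, 51.82548141479492), 11.57223129272461)
```

```bash
python3 -m inch '{"linear":[[0,0,-0.015],[0,0,-0.03],[0,0,-0.045],[0,0,-0.055],[0,0,-0.061],[0,0,-0.065],[0,0,-0.067],[0,0,-0.067]],"rot":[[0,0,0],[0,0,0],[0,0,0],[0,0,0],[0,0,0],[0,0,0],[0,0,0],[0,0,0]],"gripper":[0.04,0.04,0.04,0.04,0.04,0.04,0.04,0.04]}'
```

```text
t: 11.58
tool_pos: [0.4312, -0.1059, 0.0225]
eef_rot: [0.988, 0.151, 0.0, 0.0]
ft_force: [0.3, -0.6, -1.0]
gripper_width: 0.598
finger_force: 42.3
```

```bash
python3 -m inch '{"linear":[[0,0,-0.001],[0,0,-0.002],[0,0,-0.002]],"rot":[[0,0,0],[0,0,0],[0,0,0]],"gripper":[0.04,0.04,0.04]}'
python3 -m inch '{"linear":[[0,0,0],[0,0,0],[0,0,0],[0,0,0],[0,0,0.02],[0,0,0.05],[0,0,0.08],[0,0,0.1]],"rot":[[0,0,0],[0,0,0],[0,0,0],[0,0,0],[0,0,0],[0,0,0],[0,0,0],[0,0,0]],"gripper":[0.056,0.062,0.072,0.072,0.072,0.072,0.072,0.072]}'
python3 - <<'E'
from h import *
im2,w2=cloud('wrist'); im3,w3=cloud('scene');im,w=cloud('side'); s=get_state();print(s['tool_pos'])
def c(W,z0,z1,x,y,r=.04):
    q=W[(W[...,2]>z0)&(W[...,2]<z1)&(np.hypot(W[...,0]-x,W[...,1]-y)<r)]
    if len(q)>5: print(z0,len(q),cv2.minEnclosingCircle((q[:,:2]*1000).astype(np.float32)),np.percentile(q[:,2],[2,50,97]))
for W in (w2,w3,w): c(W,.022,.036,.431,-.106); c(W,.055,.075,.431,-.106); c(W,.085,.105,.43,-.292,.03)
E
```

```text
t: 11.83
tool_pos: [0.4314, -0.1061, 0.0221]
eef_rot: [0.988, 0.151, 0.001, 0.001]
ft_force: [-3.9, 2.6, 16.5]
gripper_width: 0.606
finger_force: 43.8
t: 12.5
tool_pos: [0.4312, -0.1062, 0.1223]
eef_rot: [0.988, 0.151, 0.001, 0.001]
ft_force: [0.2, -0.8, -1.2]
gripper_width: 0.84
finger_force: 0.0
[ 0.43169259 -0.10642681  0.12146203]
0.022 1325 ((432.4684143066406, -107.41944885253906), 34.859779357910156) [0.02264279 0.02918758 0.03516972]
0.055 1110 ((431.7351989746094, -105.20271301269531), 26.08912467956543) [0.05534116 0.06190459 0.06338841]
0.085 1332 ((431.41204833984375, -292.65899658203125), 17.68047332763672) [0.08530045 0.09103464 0.09591974]
0.022 238 ((432.16094970703125, -106.54474639892578), 35.59285354614258) [0.02248704 0.0281913  0.03483832]
0.055 114 ((431.18780517578125, -105.18998718261719), 26.929601669311523) [0.05587305 0.06012008 0.0644431 ]
0.085 95 ((430.25341796875, -293.2767028808594), 18.148033142089844) [0.08519368 0.09191948 0.09656455]
0.022 286 ((429.8716735839844, -107.0216293334961), 35.5760498046875) [0.02224487 0.02836776 0.03558046]
0.055 170 ((430.0974426269531, -106.40816497802734), 27.591747283935547) [0.05534404 0.06006925 0.06400786]
```

```bash
python3 -m inch '{"linear":[[0,-0.03,0],[0,-0.065,0],[0,-0.1,0],[0,-0.135,0],[0,-0.165,0],[0,-0.182,0],[0,-0.187,0],[0,-0.187,0]],"rot":[[0,0,0],[0,0,0],[0,0,0],[0,0,0],[0,0,0],[0,0,0],[0,0,0],[0,0,0]],"gripper":[0.072,0.072,0.072,0.072,0.065,0.065,0.065,0.065]}'
python3 -m inch '{"linear":[[0,0,-0.02],[0,0,-0.04],[0,0,-0.055],[0,0,-0.063],[0,0,-0.063],[0,0,-0.063],[0,0,-0.063],[0,0,-0.063]],"rot":[[0,0,0],[0,0,0],[0,0,0],[0,0,0],[0,0,0],[0,0,0],[0,0,0],[0,0,0]],"gripper":[0.065,0.065,0.065,0.065,0.05,0.035,0.02,0.02]}' 30
python3 -m inch '{"linear":[[0,0,0.01],[0,0,0.025],[0,0,0.045],[0,0,0.065],[0,0,0.085],[0,0,0.085]],"rot":[[0,0,0],[0,0,0],[0,0,0],[0,0,0],[0,0,0],[0,0,0]],"gripper":[0.02,0.02,0.02,0.02,0.02,0.02]}' 40
python3 - <<'E'
from h import *
im2,w2=cloud('wrist'); im,w=cloud('scene'); s=get_state();t=s['tool_pos'];print(t)
T=R.from_quat(s['eef_rot'])
for W in(w2,w):
    q=W[(W[...,2]>.078)&(W[...,2]<.15)&(np.hypot(W[...,0]-t[0],W[...,1]-t[1])<.03)]
    if len(q)>5: print(len(q),cv2.minEnclosingCircle((q[:,:2]*1000).astype(np.float32)),q[:,2].min())
save('w5.png',np.hstack([im2[:,80:480],im[100:310,100:300].repeat(2,0).repeat(2,1)]))
E
```

```text
t: 13.32
tool_pos: [0.4299, -0.293, 0.1187]
eef_rot: [0.989, 0.15, -0.001, -0.001]
ft_force: [0.2, 0.3, -0.4]
gripper_width: 0.759
finger_force: 0.0
t: 13.98
tool_pos: [0.4312, -0.293, 0.0581]
eef_rot: [0.988, 0.152, 0.001, 0.001]
ft_force: [-0.9, 0.4, -0.5]
gripper_width: 0.401
finger_force: 29.8
t: 14.48
tool_pos: [0.4326, -0.295, 0.1474]
eef_rot: [0.988, 0.151, 0.003, 0.004]
ft_force: [0.0, -0.4, -0.0]
gripper_width: 0.384
finger_force: 40.0
[ 0.43105759 -0.2933861   0.14355463]
2229 ((434.6427001953125, -295.0384521484375), 17.343265533447266) 0.0895493374842185
268 ((432.53594970703125, -293.3621826171875), 18.24159049987793) 0.08669303694343433
```

View pics/w5.png

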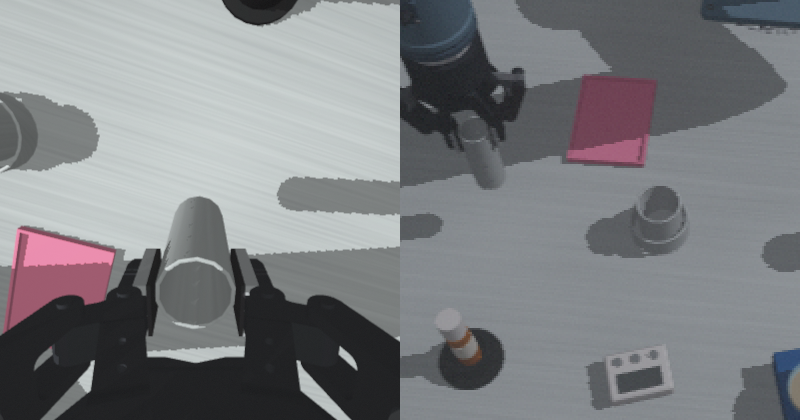

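The tube cup is held upright (wrist view (195,260)). The nested beaker and cup show at (660,215) and the bottle stands in the holder at (460,340). Carry the tube over the beaker.

```bash
python3 -m inch '{"linear":[[0,0.012,0],[0,0.035,0],[0,0.063,0],[0,0.093,0],[0,0.123,0],[0,0.15,0],[0,0.172,0],[0,0.1875,0]],"rot":[[0,0,0],[0,0,0],[0,0,0],[0,0,0],[0,0,0],[0,0,0],[0,0,0],[0,0,0]],"gripper":[0.02,0.02,0.02,0.02,0.02,0.02,0.02,0.02]}'
python3 -m inch '{"linear":[[0,0,0],[0,0,-0.005],[0,0,-0.01],[0,0,-0.01]],"rot":[[0,0,0],[0,0,0],[0,0,0],[0,0,0]],"gripper":[0.02,0.02,0.02,0.02]}'
python3 - <<'E'
from h import *
im2,w2=cloud('wrist'); im,w=cloud('scene'); im3,w3=cloud('side'); s=get_state();t=s['tool_pos'];print(t)
for W in(w2,w,w3):
  for z0,z1 in((.078,.14),(.055,.068)):
    q=W[(W[...,2]>z0)&(W[...,2]<z1)&(np.hypot(W[...,0]-t[0],W[...,1]-t[1])<.035)]
    a=(W[...,2]>z0)
    if len(q)>5: print(z0,len(q),cv2.minEnclosingCircle((q[:,:2]*1000).astype(np.float32)),q[:,2].min())
E
```

```text
t: 15.25
tool_pos: [0.4287, -0.1018, 0.1407]
eef_rot: [0.988, 0.152, -0.001, -0.001]
ft_force: [0.9, -0.3, -0.3]
gripper_width: 0.391
finger_force: 39.9
t: 15.58
tool_pos: [0.4296, -0.1055, 0.1305]
eef_rot: [0.989, 0.151, -0.001, -0.001]
ft_force: [-0.6, -0.2, -1.1]
gripper_width: 0.391
finger_force: 39.9
[ 0.4303585  -0.10596921  0.13170156]
0.078 2807 ((431.5017395019531, -105.24288177490234), 17.235694885253906) 0.07816906607612292
0.055 647 ((432.070068359375, -105.139892578125), 25.901058197021484) 0.05501291043052342
0.078 245 ((429.505615234375, -104.59529113769531), 18.08486557006836) 0.07825684929497045
0.055 81 ((431.66827392578125, -104.03926849365234), 26.3210391998291) 0.05503073958061466
0.078 358 ((427.9785461425781, -104.77580261230469), 17.08731460571289) 0.07820338118848791
0.055 116 ((429.6108703613281, -105.81133270263672), 27.228376388549805) 0.055010691768132
```

```bash
python3 -m inch '{"linear":[[0.001,0,-0.015],[0.001,0,-0.03],[0.001,0,-0.045],[0.001,0,-0.057],[0.001,0,-0.063],[0.001,0,-0.067],[0.001,0,-0.069],[0.001,0,-0.069]],"rot":[[0,0,0],[0,0,0],[0,0,0],[0,0,0],[0,0,0],[0,0,0],[0,0,0],[0,0,0]],"gripper":[0.02,0.02,0.02,0.02,0.02,0.02,0.02,0.02]}'
python3 -m inch '{"linear":[[0,0,-0.001],[0,0,-0.001]],"rot":[[0,0,0],[0,0,0]],"gripper":[0.02,0.02]}'
```

```text
t: 16.4
tool_pos: [0.432, -0.1057, 0.0638]
eef_rot: [0.989, 0.151, 0.0, 0.0]
ft_force: [-0.7, -0.0, 0.7]
gripper_width: 0.388
finger_force: 39.9
t: 16.57
tool_pos: [0.4324, -0.1058, 0.0636]
eef_rot: [0.988, 0.151, 0.001, 0.001]
ft_force: [-1.8, 0.7, 9.7]
gripper_width: 0.39
finger_force: 40.3
```

```bash
python3 -m inch '{"linear":[[0,0,0],[0,0,0],[0,0,0],[0,0,0],[0,0,0.02],[0,0,0.05],[0,0,0.08],[0,0,0.08]],"rot":[[0,0,0],[0,0,0],[0,0,0],[0,0,0],[0,0,0],[0,0,0],[0,0,0],[0,0,0]],"gripper":[0.038,0.048,0.06,0.065,0.065,0.065,0.065,0.065]}'
python3 - <<'E'
from h import *
im2,w2=cloud('wrist'); im,w=cloud('scene'); im3,w3=cloud('side'); s=get_state();t=s['tool_pos'];print(t)
def c(W,z0,z1,x,y,r=.04):
    q=W[(W[...,2]>z0)&(W[...,2]<z1)&(np.hypot(W[...,0]-x,W[...,1]-y)<r)]
    if len(q)>5: print(z0,len(q),cv2.minEnclosingCircle((q[:,:2]*1000).astype(np.float32)),np.percentile(q[:,2],[2,50,97]))
for W in(w2,w,w3):
  c(W,.094,.108,.431,-.106,.025); c(W,.05,.058,.629,.09,.04); c(W,.055,.068,.431,-.106,.035)
E
```

```text
t: 17.23
tool_pos: [0.4348, -0.1069, 0.1471]
eef_rot: [0.988, 0.151, 0.004, 0.003]
ft_force: [1.8, -0.6, 0.4]
gripper_width: 0.765
finger_force: 0.0
[ 0.43147624 -0.10527878  0.14200621]
0.094 710 ((433.0354309082031, -106.85394287109375), 17.033523559570312) [0.09431706 0.10078502 0.10232295]
0.055 917 ((432.0206298828125, -105.24178314208984), 25.825664520263672) [0.05538477 0.06205959 0.06697742]
0.094 72 ((432.5885314941406, -106.8052978515625), 18.10512351989746) [0.09451995 0.09957419 0.1038363 ]
0.05 594 ((628.4826049804688, 91.74577331542969), 30.413063049316406) [0.05057284 0.05379794 0.05680686]
0.055 144 ((432.92742919921875, -104.45201873779297), 26.25425910949707) [0.05519774 0.0606189  0.06763566]
0.094 108 ((431.365966796875, -107.94037628173828), 18.39860725402832) [0.09448705 0.0994985  0.10245498]
0.05 464 ((627.91162109375, 89.00802612304688), 31.71399688720703) [0.05127075 0.05431695 0.05668053]
0.055 178 ((430.0904235839844, -105.87920379638672), 26.779212951660156) [0.05554353 0.06071843 0.06630327]
```

```bash
python3 -m inch '{"linear":[[0.022,0.022,0],[0.046,0.046,0],[0.07,0.07,0],[0.094,0.094,0],[0.118,0.118,0],[0.142,0.142,0],[0.166,0.166,0],[0.182,0.182,0]],"rot":[[0,0,0],[0,0,0],[0,0,0],[0,0,0],[0,0,0],[0,0,0],[0,0,0],[0,0,0]],"gripper":[0.065,0.065,0.08,0.08,0.08,0.08,0.08,0.08]}'
python3 -m inch '{"linear":[[0.012,0.0125,-0.01],[0.014,0.0145,-0.03],[0.014,0.0145,-0.045],[0.014,0.0145,-0.045],[0.014,0.0145,-0.045]],"rot":[[0,0,0],[0,0,0],[0,0,0],[0,0,0],[0,0,0]],"gripper":[0.08,0.08,0.08,0.08,0.08]}'
python3 - <<'E'
from h import *
im2,w2=cloud('wrist'); s=get_state();t=s['tool_pos'];print(t)
def c(W,z0,z1,x,y,r=.04):
    q=W[(W[...,2]>z0)&(W[...,2]<z1)&(np.hypot(W[...,0]-x,W[...,1]-y)<r)]
    if len(q)>5: print(z0,len(q),cv2.minEnclosingCircle((q[:,:2]*1000).astype(np.float32)),np.percentile(q[:,2],[2,50,97]))
c(w2,.05,.058,.628,.091,.034)
q=w2[(w2[...,2]>.03)&(w2[...,2]<.04)&(np.hypot(w2[...,0]-.628,w2[...,1]-.088)<.06)]
print(cv2.minAreaRect((q[:,:2]*1000).astype(np.float32)))
tips(('wrist',))
E
```

```text
t: 18.05
tool_pos: [0.6142, 0.0791, 0.1397]
eef_rot: [0.988, 0.152, -0.001, -0.001]
ft_force: [-0.1, -0.4, 0.8]
gripper_width: 0.938
finger_force: 0.0
t: 18.47
tool_pos: [0.6257, 0.0913, 0.0945]
eef_rot: [0.988, 0.151, -0.003, -0.0]
ft_force: [0.3, -0.5, -0.4]
gripper_width: 0.933
finger_force: 0.0
[0.62683847 0.09105953 0.09606599]
0.05 6486 ((628.8350830078125, 91.35025787353516), 30.41716766357422) [0.05303862 0.05448934 0.05563657]
((627.9830322265625, 86.03813171386719), (99.92029571533203, 62.23580551147461), 16.480167388916016)
wrist w 0.07973173170274325 t [0.6268 0.0911 0.0961] [(1597, array([-0.075, -0.043, -0.035, -0.03 ])), (1277, array([-0.074, -0.041, -0.034, -0.03 ]))]
```

```bash
python3 -m inch '{"linear":[[0.001,0,-0.025],[0.001,0,-0.05],[0.001,0,-0.065],[0.001,0,-0.071],[0.001,0,-0.073],[0.001,0,-0.073],[0.001,0,-0.073],[0.001,0,-0.073]],"rot":[[0,0,0],[0,0,0],[0,0,0],[0,0,0],[0,0,0],[0,0,0],[0,0,0],[0,0,0]],"gripper":[0.08,0.08,0.08,0.08,0.07,0.06,0.05,0.05]}' 30
python3 -m inch '{"linear":[[0,0,0],[0,0,0]],"rot":[[0,0,0],[0,0,0]],"gripper":[0.05,0.05]}'
python3 - <<'E'
from h import *
im,w=cloud('side'); im2,w2=cloud('wrist'); print(get_state()['tool_pos'])
save('s6.png',np.hstack([cv2.resize(im[90:240,100:260],(448,420)),im2[:,150:450]]))
E
```

```text
t: 19.23
tool_pos: [0.6296, 0.0911, 0.0257]
eef_rot: [0.988, 0.151, 0.001, 0.0]
ft_force: [0.3, -0.2, -1.0]
gripper_width: 0.685
finger_force: 32.3
t: 19.4
tool_pos: [0.6295, 0.0911, 0.0254]
eef_rot: [0.988, 0.151, 0.001, 0.0]
ft_force: [-0.1, -0.4, 4.1]
gripper_width: 0.689
finger_force: 32.6
[0.62944933 0.09117879 0.0253603 ]
```

View pics/s6.png

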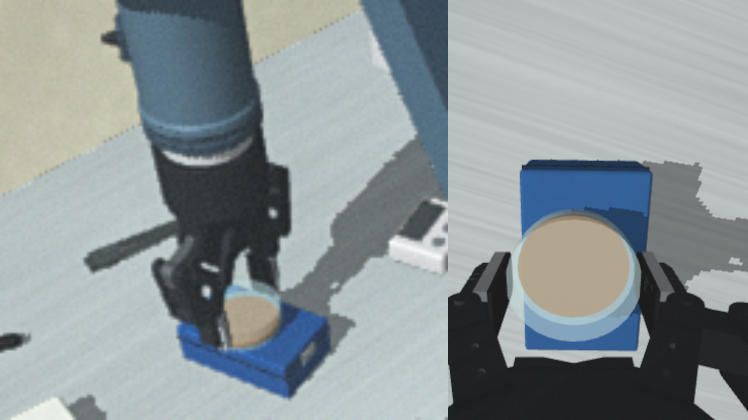

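The dish is gripped centrally (wrist (573,270)), with the fingertips just above the box. Lift and carry it to the plate.

```bash
python3 -m inch '{"linear":[[0,0,0.01],[0,0,0.025],[0,0,0.04],[0,0,0.05],[0,0.01,0.05],[0,0.03,0.05],[0,0.055,0.05],[0,0.08,0.05]],"rot":[[0,0,0],[0,0,0],[0,0,0],[0,0,0],[0,0,0],[0,0,0],[0,0,0],[0,0,0]],"gripper":[0.05,0.05,0.05,0.05,0.05,0.05,0.05,0.05]}' 40
python3 -m inch '{"linear":[[0,0.025,0],[0,0.05,0],[0,0.075,0],[-0.001,0.1,0],[-0.001,0.12,0],[-0.001,0.13,0],[-0.001,0.13,-0.01],[-0.001,0.13,-0.01]],"rot":[[0,0,0],[0,0,0],[0,0,0],[0,0,0],[0,0,0],[0,0,0],[0,0,0],[0,0,0]],"gripper":[0.05,0.05,0.05,0.05,0.05,0.05,0.05,0.05]}'
python3 - <<'E'
from h import *
im2,w2=cloud('wrist'); im,w=cloud('scene'); s=get_state();t=s['tool_pos'];print(t)
for W in(w2,w):
  q=W[(W[...,2]>.075)&(W[...,2]<.1)&(np.hypot(W[...,0]-t[0],W[...,1]-t[1])<.031)]
  if len(q)>5: print(len(q),cv2.minEnclosingCircle((q[:,:2]*1000).astype(np.float32)),np.percentile(q[:,2],[2,50,97]))
  q=W[(W[...,2]>.0205)&(W[...,2]<.035)&(np.hypot(W[...,0]-.627,W[...,1]-.3)<.11)]
  print(len(q),cv2.minAreaRect((q[:,:2]*1000).astype(np.float32)))
E
```

```text
t: 20.17
tool_pos: [0.628, 0.1722, 0.0735]
eef_rot: [0.989, 0.151, -0.001, -0.0]
ft_force: [0.6, -0.3, -0.8]
gripper_width: 0.682
finger_force: 43.0
t: 20.83
tool_pos: [0.6259, 0.301, 0.0613]
eef_rot: [0.988, 0.152, -0.002, 0.001]
ft_force: [-0.1, -0.6, -2.0]
gripper_width: 0.683
finger_force: 43.0
[0.62670424 0.29973892 0.06257497]
13777 ((626.678466796875, 299.7982177734375), 30.96048927307129) [0.0834881  0.09025088 0.09153722]
24944 ((628.00732421875, 301.0390930175781), (129.32920837402344, 129.62258911132812), 81.8749771118164)
359 ((632.7888793945312, 302.16815185546875), 29.8286075592041) [0.07913254 0.09003629 0.09368759]
2325 ((627.5780029296875, 300.7322998046875), (130.11131286621094, 129.6419219970703), 81.49641418457031)
```

```bash
python3 -m inch '{"linear":[[0,0,-0.015],[0,0,-0.028],[0,0,-0.036],[0,0,-0.04],[0,0,-0.042],[0,0,-0.042],[0,0,-0.043],[0,0,-0.043]],"rot":[[0,0,0],[0,0,0],[0,0,0],[0,0,0],[0,0,0],[0,0,0],[0,0,0],[0,0,0]],"gripper":[0.05,0.05,0.05,0.05,0.05,0.05,0.05,0.05]}'
```

```text
t: 21.6
tool_pos: [0.628, 0.3013, 0.0216]
eef_rot: [0.988, 0.151, 0.001, -0.0]
ft_force: [0.0, 0.1, -0.3]
gripper_width: 0.683
finger_force: 43.0
```

```bash
python3 -m inch '{"linear":[[0,0,-0.001],[0,0,-0.001],[0,0,-0.001]],"rot":[[0,0,0],[0,0,0],[0,0,0]],"gripper":[0.05,0.05,0.05]}'
python3 -m inch '{"linear":[[0,0,0],[0,0,0],[0,0,0],[0,0,0],[0,0,0.02],[0,0,0.05],[0,0,0.08],[0,0,0.08]],"rot":[[0,0,0],[0,0,0],[0,0,0],[0,0,0],[0,0,0],[0,0,0],[0,0,0],[0,0,0]],"gripper":[0.063,0.07,0.08,0.08,0.08,0.08,0.08,0.08]}'
python3 - <<'E'
from h import *
im2,w2=cloud('wrist'); s=get_state();t=s['tool_pos'];print(t)
for W in(w2,):
  q=W[(W[...,2]>.043)&(W[...,2]<.06)&(np.hypot(W[...,0]-t[0],W[...,1]-t[1])<.04)]
  if len(q)>5: print(len(q),cv2.minEnclosingCircle((q[:,:2]*1000).astype(np.float32)),np.percentile(q[:,2],[2,50,97]))
E
```

```text
t: 21.85
tool_pos: [0.6279, 0.3013, 0.0206]
eef_rot: [0.988, 0.151, 0.0, -0.0]
ft_force: [1.4, -0.6, 1.0]
gripper_width: 0.68
finger_force: 43.3
t: 22.52
tool_pos: [0.6315, 0.3024, 0.1075]
eef_rot: [0.988, 0.151, 0.006, -0.001]
ft_force: [1.8, 0.3, 1.9]
gripper_width: 0.938
finger_force: 0.0
[0.63032918 0.30206503 0.10482449]
5473 ((627.7454833984375, 302.164794921875), 30.206220626831055) [0.04780144 0.04945862 0.05064144]
```

```bash
python3 -m inch '{"linear":[[0,-0.03,0],[0,-0.06,0],[0,-0.09,0],[0,-0.12,0],[0,-0.15,0],[0,-0.18,0],[0,-0.205,0],[0,-0.215,0]],"rot":[[0,0,0],[0,0,0],[0,0,0],[0,0,0],[0,0,0],[0,0,0],[0,0,0],[0,0,0]],"gripper":[0.084,0.084,0.084,0.084,0.084,0.084,0.084,0.084]}'
python3 -m inch '{"linear":[[0,0,0],[0,0,-0.02],[0,0,-0.035],[0,0,-0.035],[0,0,-0.035]],"rot":[[0,0,0],[0,0,0],[0,0,0],[0,0,-1],[0,0,-1]],"gripper":[0.084,0.084,0.084,0.084,0.084]}'
python3 - <<'E'
from h import *
im2,w2=cloud('wrist'); s=get_state();t=s['tool_pos'];print(t, s['eef_rot'])
q=w2[(w2[...,2]>.028)&(w2[...,2]<.041)&(np.hypot(w2[...,0]-.628,w2[...,1]-.086)<.062)]
print(cv2.minAreaRect((q[:,:2]*1000).astype(np.float32)))
E
```

```text
t: 23.23
tool_pos: [0.627, 0.0827, 0.0991]
eef_rot: [0.989, 0.15, -0.001, 0.0]
ft_force: [1.3, 0.8, -0.5]
gripper_width: 0.988
finger_force: 0.0
t: 23.65
tool_pos: [0.6265, 0.0877, 0.064]
eef_rot: [0.99, 0.143, -0.001, -0.0]
ft_force: [0.2, 1.0, 0.5]
gripper_width: 0.98
finger_force: 0.0
[0.62741369 0.08747707 0.06506369] [ 9.89716128e-01  1.43044922e-01 -2.80799999e-04 -2.37400615e-04]
((627.8685913085938, 86.0726318359375), (100.11993408203125, 62.15791320800781), 16.44014549255371)
```

Aligned to the box (yaw 16.4°). Down, grip, lift.

```bash
python3 -m inch '{"linear":[[0,-0.001,-0.02],[0,-0.001,-0.04],[0,-0.001,-0.055],[0,-0.001,-0.061],[0,-0.001,-0.063],[0,-0.001,-0.063],[0,-0.001,-0.063],[0,-0.001,-0.063]],"rot":[[0,0,0],[0,0,0],[0,0,0],[0,0,0],[0,0,0],[0,0,0],[0,0,0],[0,0,0]],"gripper":[0.084,0.084,0.084,0.084,0.07,0.06,0.055,0.055]}' 40
python3 -m inch '{"linear":[[0,0,0],[0,0,0],[0,0,0.01],[0,0,0.025],[0,0,0.04],[0,0,0.05],[0,0,0.05],[0,0,0.05]],"rot":[[0,0,0],[0,0,0],[0,0,0],[0,0,0],[0,0,0],[0,0,0],[0,0,0],[0,0,0]],"gripper":[0.05,0.05,0.05,0.05,0.05,0.05,0.05,0.05]}' 55
python3 - <<'E'
from h import *
im2,w2=cloud('wrist'); im,w=cloud('side'); s=get_state();t=s['tool_pos'];print(t)
q=w2[(w2[...,2]>.075)&(w2[...,2]<.1)&(np.hypot(w2[...,0]-.628,w2[...,1]-.086)<.062)]
print(len(q),cv2.minAreaRect((q[:,:2]*1000).astype(np.float32)),np.percentile(q[:,2],[2,50,97]))
save('s7.png',np.hstack([cv2.resize(im[90:240,100:260],(448,420)),im2[:,150:450]]))
E
```

```text
t: 24.37
tool_pos: [0.6283, 0.0853, 0.0032]
eef_rot: [0.99, 0.143, 0.001, 0.0]
ft_force: [-0.0, 0.2, -3.5]
gripper_width: 0.712
finger_force: 46.2
t: 25.03
tool_pos: [0.6279, 0.0851, 0.0528]
eef_rot: [0.99, 0.143, 0.001, 0.0]
ft_force: [-0.1, -0.3, -3.8]
gripper_width: 0.71
finger_force: 65.0
[0.62679712 0.08520447 0.05133223]
29658 ((631.03515625, 86.8318099975586), (93.66326141357422, 88.39891052246094), 16.9180965423584) [0.08110196 0.08412988 0.09382897]
```

View pics/s7.png

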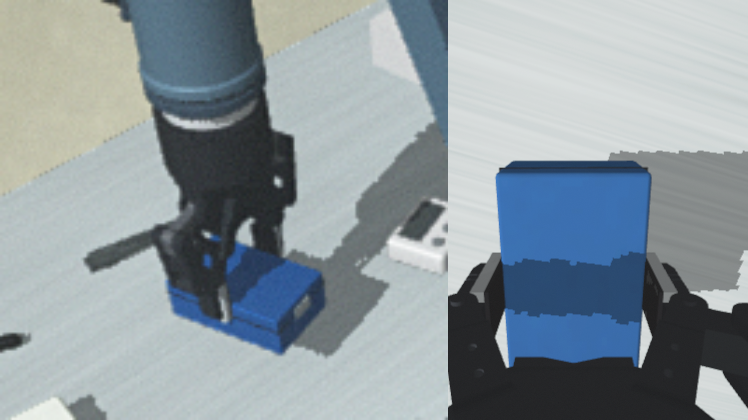

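The box is held level (side crop (250,290)). Carry it to the tray, turning about −17.5°.

```bash
python3 -m inch '{"linear":[[-0.006,0.008,0],[-0.02,0.024,0],[-0.037,0.044,0],[-0.054,0.064,0],[-0.071,0.085,0],[-0.088,0.106,0],[-0.105,0.127,0],[-0.122,0.147,0]],"rot":[[0,0,0],[0,0,-2],[0,0,-4],[0,0,-7],[0,0,-10],[0,0,-13],[0,0,-16],[0,0,-17.5]],"gripper":[0.05,0.05,0.05,0.05,0.05,0.05,0.05,0.05]}'
python3 -m inch '{"linear":[[-0.017,0.02,0],[-0.034,0.04,0],[-0.05,0.06,0],[-0.06,0.072,0],[-0.0655,0.077,0],[-0.0655,0.077,-0.01],[-0.0655,0.077,-0.02],[-0.0655,0.077,-0.02]],"rot":[[0,0,0],[0,0,0],[0,0,0],[0,0,0],[0,0,0],[0,0,0],[0,0,0],[0,0,0]],"gripper":[0.05,0.05,0.05,0.05,0.05,0.05,0.05,0.05]}'
python3 - <<'E'
from h import *
im2,w2=cloud('wrist'); im,w=cloud('scene'); s=get_state();t=s['tool_pos'];print(t,s['eef_rot'])
for W in(w2,w):
  q=W[(W[...,2]>.05)&(W[...,2]<.07)&(np.hypot(W[...,0]-t[0],W[...,1]-t[1])<.062)]
  print(len(q),cv2.minAreaRect((q[:,:2]*1000).astype(np.float32)),np.percentile(q[:,2],[2,50,97]))
save('s8.png',np.hstack([cv2.resize(im[170:290,350:470],(420,420)),im2[:,100:480]]))
E
```

```text
t: 25.8
tool_pos: [0.5033, 0.2334, 0.0513]
eef_rot: [1.0, -0.011, -0.001, 0.0]
ft_force: [0.1, 0.2, -2.0]
gripper_width: 0.714
finger_force: 65.0
t: 26.47
tool_pos: [0.4389, 0.3078, 0.0294]
eef_rot: [1.0, -0.01, -0.002, 0.001]
ft_force: [-1.0, 0.0, -2.5]
gripper_width: 0.708
finger_force: 64.9
[0.43998829 0.30801433 0.03086805] [ 9.99946819e-01 -1.02431837e-02 -1.05271021e-03  5.72398028e-04]
28895 ((442.0118713378906, 308.3886413574219), (88.23731994628906, 94.51220703125), 89.59412384033203) [0.05574315 0.06069752 0.06291367]
832 ((451.2358093261719, 305.551025390625), (86.48143005371094, 89.29608917236328), 71.3695068359375) [0.05147442 0.06073423 0.06579674]
```

View pics/s8.png

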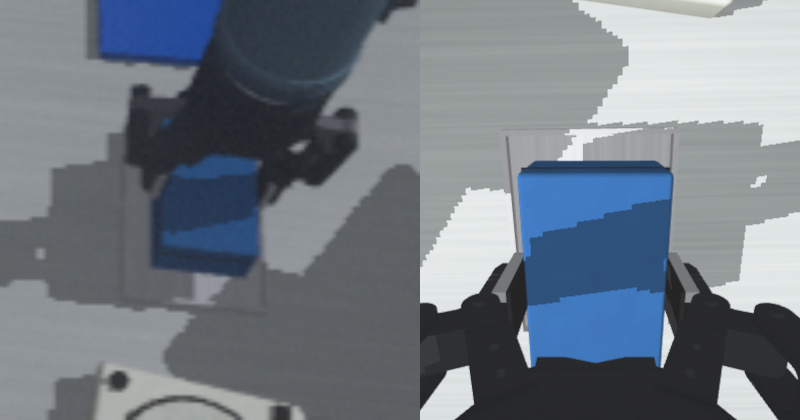

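The tray's far corners are in the wrist view at about (503,131) and (676,128), with the box between them. Convert them to check the fit.

Run:
```python
from h import *
p=camera_params('wrist'); Rm=R.from_quat(p['orientation']).as_matrix(); o=np.array(p['origin'])
def ray(u,v,z):
    d=Rm@np.array([(u-p['cx'])/p['fx'],-(v-p['cy'])/p['fy'],-1]); return (o+d*(z-o[2])/d[2]).round(4)
for q in((183,131),(356,128),(199,275)): print('tray',ray(*q,.009))
for q in((199,173),(353,173),(205,300)): print('box top',ray(*q,.0625))
```

```text
tray [0.503  0.3571 0.009 ]
tray [0.5026 0.2644 0.009 ]
tray [0.4168 0.3562 0.009 ]
box top [0.4899 0.3375 0.0625]
box top [0.4886 0.2778 0.0625]
box top [0.4336 0.3399 0.0625]
```

```bash
python3 -m inch '{"linear":[[0,0.003,-0.006],[0,0.003,-0.012],[0,0.003,-0.018],[0,0.003,-0.022],[0,0.003,-0.024],[0,0.003,-0.025],[0,0.003,-0.025]],"rot":[[0,0,0],[0,0,0],[0,0,0],[0,0,0],[0,0,0],[0,0,0],[0,0,0]],"gripper":[0.05,0.05,0.05,0.05,0.05,0.05,0.05]}'
```

```text
t: 27.15
tool_pos: [0.4399, 0.3121, 0.0068]
eef_rot: [1.0, -0.01, -0.0, 0.0]
ft_force: [0.6, -0.8, -2.4]
gripper_width: 0.712
finger_force: 65.0
```

```bash
python3 -m inch '{"linear":[[0,0,-0.001],[0,0,-0.001],[0,0,-0.001]],"rot":[[0,0,0],[0,0,0],[0,0,0]],"gripper":[0.05,0.05,0.05]}'
python3 -m inch '{"linear":[[0,0,0],[0,0,0],[0,0,0],[0,0,0],[0,0,0.02],[0,0,0.05],[0,0,0.08],[0,0,0.11]],"rot":[[0,0,0],[0,0,0],[0,0,0],[0,0,0],[0,0,0],[0,0,0],[0,0,0],[0,0,0]],"gripper":[0.066,0.075,0.082,0.082,0.082,0.082,0.082,0.082]}'
python3 -m inch '{"linear":[[0,0,0.03],[0,0,0.06],[-0.02,-0.04,0.08],[-0.02,-0.08,0.08],[-0.02,-0.12,0.08],[-0.02,-0.15,0.08],[-0.02,-0.15,0.08],[-0.02,-0.15,0.08]],"rot":[[0,0,0],[0,0,0],[0,0,0],[0,0,0],[0,0,0],[0,0,0],[0,0,0],[0,0,0]],"gripper":[0.08,0.08,0.08,0.08,0.08,0.08,0.08,0.08]}'
python3 - <<'E'
from h import *
im,w=cloud('scene'); im3,w3=cloud('side'); print(get_state()['tool_pos'])
save('fin.png',np.vstack([im[100:350,100:460],cv2.resize(im3,(360,270))]))
def c(n,W,z0,z1,x,y,r=.04):
    q=W[(W[...,2]>z0)&(W[...,2]<z1)&(np.hypot(W[...,0]-x,W[...,1]-y)<r)]
    if len(q)>5: print(n,len(q),np.round(cv2.minEnclosingCircle((q[:,:2]*1000).astype(np.float32))[0],1),cv2.minAreaRect((q[:,:2]*1000).astype(np.float32)),np.percentile(q[:,2],[2,50,97]).round(4))
for W in(w,w3):
  c('box',W,.03,.045,.44,.31,.065); c('dish',W,.043,.06,.627,.301); c('bottle',W,.1,.115,.617,-.291,.03); c('tube',W,.094,.108,.431,-.106,.03); c('beaker',W,.056,.066,.431,-.106,.03);c('cup',W,.022,.034,.431,-.106,.04)
E
```

```text
t: 27.4
tool_pos: [0.4402, 0.3123, 0.0063]
eef_rot: [1.0, -0.01, 0.0, -0.0]
ft_force: [-0.4, -0.2, -2.6]
gripper_width: 0.705
finger_force: 65.0
t: 28.07
tool_pos: [0.4397, 0.312, 0.1172]
eef_rot: [1.0, -0.01, -0.0, 0.0]
ft_force: [0.7, 0.8, 0.4]
gripper_width: 0.961
finger_force: 0.0
t: 28.73
tool_pos: [0.4202, 0.1608, 0.1966]
eef_rot: [1.0, -0.011, 0.0, -0.0]
ft_force: [0.9, -0.1, 0.3]
gripper_width: 0.943
finger_force: 0.0
[0.4202125  0.16253233 0.19631746]
box 1067 [439.4 313.8] ((439.2552185058594, 313.7755126953125), (63.19194030761719, 104.35596466064453), 89.36720275878906) [0.0319 0.0368 0.0406]
dish 640 [626.4 302. ] ((627.1434936523438, 302.444580078125), (58.67283630371094, 60.337432861328125), 35.51700973510742) [0.0451 0.0489 0.0524]
bottle 131 [ 615.9 -291.8] ((616.7197265625, -291.7108154296875), (26.32789421081543, 24.026220321655273), 65.94627380371094) [0.1008 0.106  0.109 ]
tube 77 [ 432.1 -105.5] ((432.496337890625, -105.62860107421875), (32.595619201660156, 33.75593566894531), 62.94091796875) [0.0946 0.0986 0.103 ]
beaker 117 [ 430.7 -103.3] ((434.0201416015625,
[... 446 characters left out ...]
08349609375), (58.54994201660156, 61.98980712890625), 61.04976272583008) [0.0443 0.0492 0.0515]
bottle 73 [ 614.6 -293.3] ((615.8544311523438, -293.07147216796875), (24.679519653320312, 25.42513084411621), 39.46599197387695) [0.1015 0.1067 0.1091]
tube 106 [ 431.8 -108. ] ((432.52374267578125, -107.37660217285156), (31.14276123046875, 36.431976318359375), 40.19131088256836) [0.0942 0.0993 0.1025]
beaker 164 [ 430.5 -105.8] ((428.59716796875, -102.75196838378906), (49.22075271606445, 43.695533752441406), 38.81580352783203) [0.0562 0.0609 0.0648]
cup 225 [ 430.3 -107.1] ((426.4544982910156, -101.78661346435547), (68.30368041992188, 54.74034881591797), 36.264305114746094) [0.0225 0.0283 0.0329]
```

View pics/fin.png

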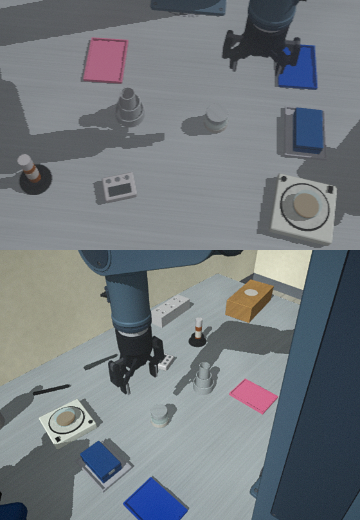

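The picture shows every item in its place and upright: the bottle in the holder (35,180), the nest (130,105), the box in the aluminium tray (305,130) and the dish on the plate (305,205). The gripper is clear, so I'm handing it in.

```bash
python3 -c "
from bench import *
print(sign_off())"
```

```text
the job is handed in; nothing more can be done
None
```

I've handed the job in at about 29 s: the bottle is in the holder, the dish on the plate, the box in the aluminium tray, and the tube, beaker and cup are nested. The last camera check put everything upright and well within tolerance, but the sign-off gave no verdict.

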